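# Gauge the depth of a blind bore and leave the reading set

## Task

Gauge the depth of the blind bore in the aluminium block: take the red dust cap out of the bore and put it in the grey parts tray, then stand the depth gauge flat on the block, lengthways between the two blue rails, with its rod over the bore. Press the yellow rod head down gently until the rod bottoms in the bore and keep it pressed for about a second, then let go and leave the gauge standing there, flat on the block with its rod still on the bottom, and everything else on the bench undisturbed.

Things in the scene. Friction and masses are not known exactly. Their poses are not given: they have to be found in the camera images.
- block: aluminium block, 70 (its x) x 110 (its y) x 36 mm high, fixed to the bench; origin: centre of its underside, z up. Along its y run two blue rails, 6 mm high and 5 mm wide, with a 32 mm wide channel between them; small screw heads, 3 mm high, stand outside the rails near the corners. The bore (12 mm diameter, upright) opens in the middle of the channel. Its depth differs each time, 10 to 20 mm.
- bore_mouth (a point): centre of the bore's mouth, at the level of the block's top face (36 mm above the bench)
- bore_floor: the flat dark steel bottom of the bore: a disc 14 mm thick; origin: centre of its underside
- floor_top (a point): centre of the bottom of the bore, 10 to 20 mm below bore_mouth
- cap: red plastic dust cap, 20 g, standing in the bore: round grip 18 mm diameter (from 8 to 30 mm above its origin) over a flange 26 mm diameter, with a spigot 9 mm diameter and 4 mm long beneath; origin: centre of the spigot's end, z up. It lifts straight out.
- tray: grey open parts tray, 100x100 mm, 22 mm high, walls 4 mm, fixed; origin: centre of its underside
- gauge: depth gauge, 0.5 kg in all: steel bridge 24 (its x) x 90 (its y) x 12 mm high, with a black housing with white scale plates, 24 (x) x 30 (y) mm, from 12 to 46 mm above the underside; origin: centre of the bridge's underside, z up. Starts standing on the bench. Grip it by the housing across its x. The rod goes upright through the origin.
- rod (a joint): travel of the gauge's 6 mm steel rod: 0 (fully up, tip 2 mm above the bridge's underside) to 0.024 m (tip 22 mm below it); grows as the rod is pressed down. Starts at 0. About 3 N of friction (plus drag when fast): it stays where it is left.
- rod_tip (a point): centre of the rod's lower end
- rod_head (a point): centre of the top of the yellow head on the rod, 20 mm diameter and 6 mm thick; 77 mm above the bridge's underside when the rod is fully up
- flux_pot: white plastic pot with lid, 48 mm across, 74 mm tall; a bystander, origin: centre of its underside
- bottle: pale square bottle with a round cap, 50x50x97 mm; a bystander, origin: centre of its underside
- spool: solder spool, 58 mm across, 30 mm high; a bystander, origin: centre of its underside
- orange_part: flat orange printed part, 36x58x20 mm; a bystander, origin: centre of its underside
- marker: white and orange marker lying flat, 122 mm long, 11 mm thick; a bystander, origin: centre of its underside
- small_case: small white case, 20x22x18 mm; a bystander, origin: centre of its underside
- desolder_pump: green desoldering pump lying flat, 20x168x22 mm; a bystander, origin: centre of its underside
- tweezers_1: steel tweezers lying flat, 10x122x11 mm; a bystander, origin: centre of its underside

How it is judged:
On the way, in this order (a step that is already met when the one before it is completed fails the run):
1. the red cap lies in the tray, let go (z of cap in the frame of tray between 0 and 0.02 m and x of cap in the frame of tray between -0.046 and 0.046 m and y of cap in the frame of tray between -0.046 and 0.046 m and contact force between the fingers and cap below 0.1 N), for 0.2 s.
2. the gauge stands flat on the block over the bore (horizontal distance between gauge and bore_mouth below 0.004 m and z of gauge in the frame of bore_mouth between -0.0015 and 0.0015 m and angle between gauge's own z axis and vertical below 0.03 rad), for 0.2 s.
3. the rod is held pressed on the bottom of the bore (all of step 2 and z of rod_tip in the frame of floor_top between -0.002 and 0.0015 m and horizontal distance between rod_tip and floor_top below 0.005 m and contact force between gauge and bore_floor above 2 N), for 0.5 s.
At the end, for the whole second after the job is handed in: The cap lies in the tray; the gauge stands released and at rest flat on the block (within 1.5 mm in height and 0.03 rad), its centre within 4 mm of the bore's axis; the rod's tip is within 1.5 mm of the bore's bottom (all of step 1 and all of step 2 and z of rod_tip in the frame of floor_top between -0.002 and 0.0015 m and horizontal distance between rod_tip and floor_top below 0.005 m and linear speed of each of gauge, cap below 0.01 m/s and contact force between the fingers and gauge below 0.1 N); the robot touches nothing.
It fails at once if the rod is rammed onto the bottom (over 45 N) (contact force between gauge and bore_floor above 45 N).
It fails at once if the gauge is tipped over (angle between gauge's own z axis and vertical above 0.6 rad).
It fails at once if a bystander is moved by more than 25 mm (distance of any of flux_pot, bottle, spool, orange_part, marker, small_case, desolder_pump, tweezers_1 from where it was at the start of the episode above 0.025 m).
It also fails if it takes over 67 s, if anything falls off the work surface, if the arm or the gripper's body presses on something with over 40 N, if the wrist force passes 120 N, or if a joint passes its speed limit or range.

## Robot

A 6-joint arm with a two-finger parallel gripper is mounted at the origin on a cart in front of the work surface, level with it; the furniture and walls round the work are solid. World frame = base frame: x ahead of the robot, y to its left, z up, the work surface at z = 0. Lengths are in m, angles in rad, forces in N, time in s.
With the tool pointing down it reaches from about 0.375 to 0.975 m from the base axis. Payload 3.8 kg.
Tool frame: the origin (TCP) lies on the centre line of the jaws, within the pads' length; the fingertips stand 19 mm ahead of it and the grasp point (between the pads) is the TCP; z points along the fingers, y is the line along which they close (so a half turn about z gives the same grasp; the last joint's range is limited). The gripper opens to 85 mm and grips with 20 to 120 N. Pads are 22 mm wide; open, the fingers measure 114 mm over their backs; the gripper's body (76 mm by 85 mm) begins 54 mm behind the grasp point. The pads swing forward as they close: fully open they stand 13 mm farther back than shut.
Start: joints at [1.216, 0.264, 1.604, -0, 1.274, -0.037], TCP at [0.211, 0.641, 0.25] pointing down, gripper open.
Joint ranges: [-2.63, 2.63], [-0.94, 2.18], [0.31, 2.57], [-1.31, 4.45], [0, 2.66], [-2.55, 2.55]. Speed limits (rad/s): [2.57, 2.57, 3.14, 3.14, 3.14, 3.14].

## Interface

Orientations are given as a unit quaternion [x, y, z, w].
In Python, from cell import arm, eyes, job gives the robot as it stands (arm), with the cameras (eyes) and the job (job).
- The arm moves only by the shell command python3 drive.py 'ROWS' [OPENING] [FORCE]. ROWS is a JSON list that holds a single list of rows (three levels of brackets), with 1 to 12 rows, each of 4 numbers: dx, dy, dz in m, then a turn about the tool's z in rad; each row is the pose to reach, as a shift and turn from the pose commanded when the command began, along the tool's axes at that moment; what a row does not reach only later rows make up. A row lasts 1/8 s, in which the tool goes at most 0.0625 m and 0.188 rad, less where a joint would pass 70% of its speed; a pose out of reach is approached as far as the arm can. OPENING is the finger opening in m, set as the command begins (- or left out keeps the last). The fingers move at their own pace and stop on an object; FORCE is the grip in N (left out, the last holds). Time passes only in rows, so rows that do not move let the fingers close. It prints the time, the measured TCP pose, the force, the opening and the grip force at its end. Input that does not fit is refused with a message, and nothing moves.
- arm.read_state(): the state, without advancing time (a new reading comes with each control period).
- eyes.grab_frame(name): name is "scene" or "top" or "wrist"; returns a dict with "frame" (400x640x3 uint8, red, green, blue), "fx", "fy", "cx", "cy" (pixels), "cam_to_world" (4x4, takes a point from camera to world coordinates); the wrist camera has in their place "T_tool_cam" (4x4, takes a point from camera to tool coordinates, whose origin is the TCP and whose axes are the flange's). Camera axes: x right, y down, z forward; pixel columns grow to the right and rows downward; lengths in m; the calibration is good to about 2 mm. A picture is of the moment at which its call begins: read the wrist's pose just before it. There is no depth.
- job.sign_off(): hands the job in; it is judged then, once.
The state is a dict: "time": time; "joints": joint angles; "dq": joint speeds; "effort": joint torques, N m; "eef_pos": TCP position; "orientation": TCP orientation; "contact_force": force on the tool from outside, world axes, zero at the start; "torque": the same for the moment, N m; "width": finger opening in m; "grasp_force": force on a finger pad.
Only numpy, scipy, OpenCV 4.12 (cv2) and the standard library are available. Lean on these libraries where they do the work, as an engineer would, in place of code of your own. Each camera call takes 0.05 s, during which the arm holds its last target. There are 200 camera calls.

## Working session

There is one attempt and no reset: what is moved stays moved. The work goes in short steps, Python scripts to look and compute and a shell command to move; the robot and the scene stay as the last step left them, time stands still between calls to the robot, and variables do not carry over. Pictures are saved under pics/ and viewed, at most 10 in all, crops included, and the job is handed in when it is done.

```bash
ls; mkdir -p pics
python3 - <<'E'
from cell import arm, eyes, job
import cv2,numpy as np
s=arm.read_state(); print({k:np.round(v,3).tolist() for k,v in s.items()})
for n in("scene","top"):
    f=eyes.grab_frame(n); cv2.imwrite(f"pics/{n}0.png",f["frame"][:,:,::-1]); print(n,f["fx"],f["fy"],f["cx"],f["cy"],np.round(f["cam_to_world"],3).tolist())
    np.savez(f"{n}.npz",**f)
f=eyes.grab_frame("wrist");print(f["fx"],np.round(f["T_tool_cam"],3).tolist())
E
```

```text
cell.py
drive.py
pics
{'time': 0.0, 'joints': [1.216, 0.265, 1.605, -0.0, 1.274, -0.037], 'dq': [0.001, -0.001, 0.0, 0.001, -0.001, 0.0], 'effort': [-0.0, -51.509, -36.732, -0.0, 0.012, -0.0], 'eef_pos': [0.211, 0.641, 0.249], 'orientation': [0.158, 0.987, -0.001, -0.0], 'contact_force': [0.268, -0.17, 0.941], 'torque': [-0.033, -0.013, -0.024], 'grasp_force': 0.0, 'width': 0.085}
scene 445.3295484280867 445.3295484280867 318.31424081142177 197.89495425837416 [[0.422, -0.644, 0.639, -0.235], [-0.907, -0.303, 0.293, -0.345], [0.005, -0.703, -0.712, 0.91], [0.0, 0.0, 0.0, 1.0]]
top 411.66127569104106 411.66127569104106 321.47023817836066 204.69373307913304 [[0.003, -0.982, 0.191, 0.332], [-1.0, -0.009, -0.029, 0.022], [0.03, -0.19, -0.981, 1.007], [0.0, 0.0, 0.0, 1.0]]
322.36663497072294 [[0.0, -0.961, -0.275, 0.069], [1.0, 0.0, 0.001, 0.001], [-0.001, -0.275, 0.961, -0.124], [0.0, 0.0, 0.0, 1.0]]
```

View pics/scene0.png

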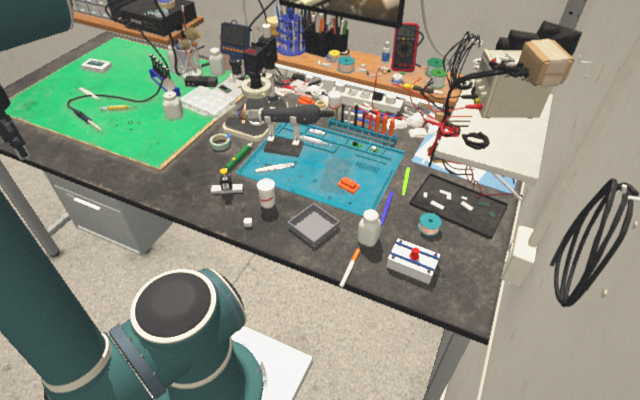

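View pics/top0.png

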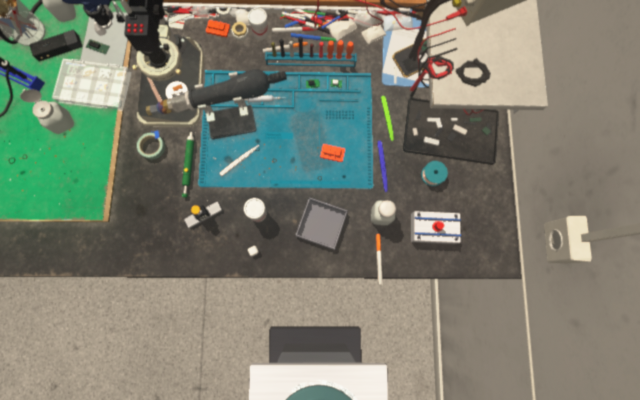

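The scene view has the block with the red cap at (415,257), the tray at (314,227) and the gauge with its yellow head at (226,178). In the top view they are at (437,228), (322,224) and (200,212).

```bash
cat > h.py <<'E'
import numpy as np,cv2
from scipy.spatial.transform import Rotation as R
def cam(f,s=None):
    T=f["cam_to_world"] if s is None else None
    if s is not None:
        W=np.eye(4);W[:3,:3]=R.from_quat(s["orientation"]).as_matrix();W[:3,3]=s["eef_pos"]
        T=W@f["T_tool_cam"]
    return np.asarray(T)
def ray(f,T,uv):
    d=np.array([(uv[0]-f["cx"])/f["fx"],(uv[1]-f["cy"])/f["fy"],1.])
    return T[:3,3],T[:3,:3]@d
def atz(f,T,uv,z):
    o,d=ray(f,T,uv);return o+d*(z-o[2])/d[2]
def tri(rays):
    A=0;b=0
    for o,d in rays:
        d=d/np.linalg.norm(d);P=np.eye(3)-np.outer(d,d);A=A+P;b=b+P@o
    p=np.linalg.solve(A,b)
    return p,[float(np.linalg.norm(np.cross(p-o,d/np.linalg.norm(d)))) for o,d in rays]
def blob(img,lo,hi,box):
    x0,y0,x1,y1=box
    h=cv2.cvtColor(np.ascontiguousarray(img[y0:y1,x0:x1]),cv2.COLOR_RGB2HSV)
    m=cv2.inRange(h,lo,hi)
    n,_,st,c=cv2.connectedComponentsWithStats(m)
    i=1+np.argmax(st[1:,4]);return c[i]+[x0,y0],st[i]+[x0,y0,0,0,0]
E
python3 - <<'E'
from h import *
S=np.load("scene.npz");T=np.load("top.npz")
red=((0,150,80),(8,255,255));yel=((18,150,100),(35,255,255))
for nm,col,bs,bt in(("cap",red,(395,240,435,275),(420,215,455,240)),("head",yel,(215,165,240,195),(185,200,222,225))):
    a,sa=blob(S["frame"],*col,bs);b,sb=blob(T["frame"],*col,bt)
    print(nm,a,sa,b,sb,tri([ray(S,cam(S),a),ray(T,cam(T),b)]))
for nm,uv,z in(("traytop c",(322,224),.022),("block c",(437,228),.036),("gauge bridge L",(186,225),.012),("gauge bridge R",(220,207),.012),("bottle",(384,213),.09),("pot",(255,210),.074),("marker0",(379,283),.005),("marker1",(378,234),.005),("case",(252,251),.01),("pump",(188,165),.01)):
    print(nm,np.round(atz(T,cam(T),uv,z),3))
E
```

```text
cap [414.36708861 253.74683544] [410 248   9  12  79] [437.63157895 225.94736842] [433 222  11   9  76] (array([ 0.46922962, -0.2820354 ,  0.04511382]), [0.0012672402881638157, 0.0012672402881638242])
head [222.97142857 170.82857143] [220 168   7   7  35] [194.98550725 209.17391304] [191 205   9  10  69] (array([0.4995069 , 0.28442679, 0.07367621]), [0.0014548401664435187, 0.001454840166443517])
traytop c [ 0.476 -0.009  0.022]
block c [ 0.466 -0.284  0.036]
gauge bridge L [0.472 0.32  0.012]
gauge bridge R [0.517 0.24  0.012]
bottle [ 0.492 -0.148  0.09 ]
pot [0.499 0.147 0.074]
marker0 [ 0.336 -0.147  0.005]
marker1 [ 0.455 -0.147  0.005]
case [0.411 0.159 0.01 ]
pump [0.623 0.325 0.01 ]
```

```bash
python3 drive.py '[[[-0.386, -0.249, 0, 0.74], [-0.386, -0.249, 0, 0.74], [-0.386, -0.249, 0, 0.74], [-0.386, -0.249, 0, 0.74], [-0.386, -0.249, 0, 0.74], [-0.386, -0.249, 0, 0.74], [-0.386, -0.249, 0, 0.74], [-0.386, -0.249, 0, 0.74], [-0.386, -0.249, 0, 0.74], [-0.386, -0.249, 0, 0.74], [-0.386, -0.249, 0, 0.74]]]'
python3 - <<'E'
from cell import arm, eyes, job
import cv2,numpy as np,pickle
s=arm.read_state();f=eyes.grab_frame("wrist");pickle.dump((s,f),open("g0.pkl","wb"))
cv2.imwrite("pics/g0.png",f["frame"][:,:,::-1]);print(s["time"],s["eef_pos"],s["contact_force"])
E
```

```text
time: 1.52
eef_pos: [0.4988, 0.2853, 0.2502]
orientation: [0.504, 0.864, -0.0, -0.0]
contact_force: [0.1, -0.8, -0.6]
width: 0.0857
grasp_force: 0.0
1.525 [0.49884806 0.2853326  0.25015089] [ 0.13835011 -0.83438311 -0.62262538]
```

View pics/g0.png

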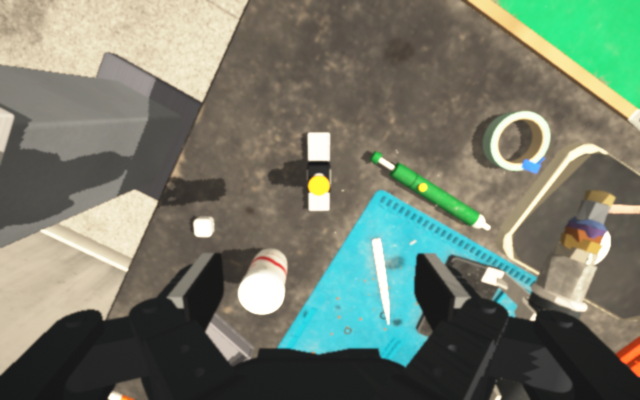

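The wrist view shows the gauge upright in the image: bridge from (318,132) to (318,210), yellow head at (318,185). The flux pot at (263,280) and case at (203,227) are close by.

Run:
```python
from h import *
import pickle
s,f=pickle.load(open("g0.pkl","rb"));T=cam(f,s)
x0,y0,x1,y1=298,122,340,220
im=np.ascontiguousarray(f["frame"][y0:y1,x0:x1]);h=cv2.cvtColor(im,cv2.COLOR_RGB2HSV)
m=cv2.inRange(h,(0,0,150),(180,70,255));n,l,st,c=cv2.connectedComponentsWithStats(m)
print(st[1:])
big=np.isin(l,[i for i in range(1,n) if st[i,4]>100])
P=np.argwhere(big)[:,::-1]+[x0,y0]
W=np.array([atz(f,T,p,.012)[:2] for p in P])
r=cv2.minAreaRect((W*1000).astype(np.float32));print("rect",r, cv2.boxPoints(r))
c,stt=blob(f["frame"],(18,150,100),(35,255,255),(298,122,340,220));print(c,stt,"head@.077",atz(f,T,c,.077))
Tt=np.load("top.npz");S=np.load("scene.npz")
print(tri([ray(f,T,c),ray(Tt,cam(Tt),(194.985,209.17)),ray(S,cam(S),(222.97,170.83))]))
print("tool y yaw",np.degrees(np.arctan2(*R.from_quat(s["orientation"]).as_matrix()[[1,0],1])))
```

```text
[[ 37   0   5   4  11]
 [  9  10  24  29 676]
 [  1  12   1   1   1]
 [  1  14   1   1   1]
 [ 32  48   2  14  26]
 [ 17  51   8   2  14]
 [ 10  70  22  20 389]]
rect ((500.94830322265625, 285.5980529785156), (25.646509170532227, 91.41844177246094), 29.862577438354492) [[467.06808 318.85312]
 [512.5873  239.57303]
 [534.8285  252.34299]
 [489.30933 331.62308]]
[318.22063037 184.6504298 ] [307 176  23  19 349] head@.077 [0.49985743 0.28647215 0.077     ]
(array([0.50019869, 0.28519788, 0.07239459]), [0.0003863129624586853, 0.0016433166664851023, 0.0014127858636896235])
tool y yaw 29.506763534278438
```

```bash
python3 drive.py '[[[-0.478, -0.308, 0, 0.515], [-0.478, -0.308, 0, 0.515], [-0.478, -0.308, 0, 0.515], [-0.478, -0.308, 0, 0.515], [-0.478, -0.308, 0, 0.515], [-0.478, -0.308, 0, 0.515], [-0.478, -0.308, 0, 0.515], [-0.478, -0.308, 0, 0.515], [-0.478, -0.308, 0.02, 0.515], [-0.478, -0.308, 0.04, 0.515], [-0.478, -0.308, 0.04, 0.515], [-0.478, -0.308, 0.04, 0.515]]]' 0.05
python3 - <<'E'
from cell import arm, eyes, job
import cv2,numpy as np,pickle
s=arm.read_state();f=eyes.grab_frame("wrist");pickle.dump((s,f),open("b0.pkl","wb"))
cv2.imwrite("pics/b0.png",f["frame"][:,:,::-1]);print(s["time"],s["eef_pos"],s["orientation"],s["joints"])
E
```

```text
time: 3.08
eef_pos: [0.4666, -0.2826, 0.2109]
orientation: [0.707, 0.707, 0.0, 0.0]
contact_force: [0.9, 0.1, 0.6]
width: 0.0499
grasp_force: 0.0
3.075 [ 0.4665922  -0.2825573   0.21088542] [7.07313408e-01 7.06900056e-01 2.05563665e-04 1.05070103e-04] [-5.90392364e-01  4.81427149e-02  1.92619446e+00  3.94243506e-04
  1.16696958e+00 -5.89962658e-01]
```

View pics/b0.png

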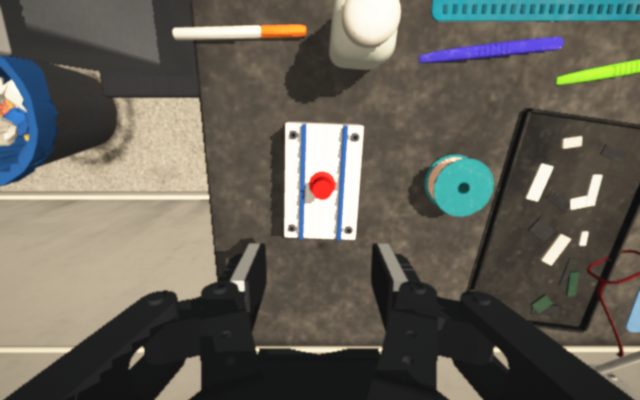

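The block is centred at (323,181) with its long side upright and turned about 3°. The rails are at u≈303 and 343 and the red cap is at (322,185).

Run:
```python
from h import *
import pickle
s,f=pickle.load(open("b0.pkl","rb"));T=cam(f,s)
x0,y0,x1,y1=278,115,372,247
h=cv2.cvtColor(np.ascontiguousarray(f["frame"][y0:y1,x0:x1]),cv2.COLOR_RGB2HSV)
m=cv2.inRange(h,(0,0,190),(180,60,255))
k,_=cv2.findContours(m,0,2);P=np.vstack([c[:,0] for c in k if cv2.contourArea(c)>100])+[x0,y0]
W=np.array([atz(f,T,p,.036)[:2] for p in P])*1000
print("top rect",cv2.minAreaRect(W.astype(np.float32)))
mb=cv2.inRange(h,(105,120,60),(125,255,255));n,l,st,c=cv2.connectedComponentsWithStats(mb)
# side = split by u about 323
for sgn in(-1,1):
    Q=np.argwhere(mb>0)[:,::-1]+[x0,y0];Q=Q[(Q[:,0]-323)*sgn>0]
    V=np.array([atz(f,T,p,.042)[:2] for p in Q])*1000
    vx,vy,a,b=cv2.fitLine(V.astype(np.float32),cv2.DIST_HUBER,0,.01,.01).ravel();print("rail",len(Q),np.degrees(np.arctan2(vx,vy)),"x at y=-283:",a+vx/vy*(-283-b),V[:,1].min(),V[:,1].max())
c,stt=blob(f["frame"],(0,150,80),(8,255,255),(300,160,345,210));print("cap",c,stt,"@.055",atz(f,T,c,.055))
Tt=np.load("top.npz");S=np.load("scene.npz")
print(tri([ray(f,T,c),ray(Tt,cam(Tt),(437.6,225.9)),ray(S,cam(S),(414.37,253.75))]))
print("tool y yaw",np.degrees(np.arctan2(*R.from_quat(s["orientation"]).as_matrix()[[1,0],1])))
```

```text
top rect ((471.4971008300781, -280.6178283691406), (112.04935455322266, 71.26825714111328), 87.73554992675781)
rail 371 2.099427 x at y=-283: 452.60968 -333.7290466945265 -226.16470269611057
rail 379 2.3029525 x at y=-283: 489.37057 -335.8515737745355 -227.90266074323944
cap [321.66287879 184.89772727] [309 172  26  27 528] @.055 [ 0.47103559 -0.2775159   0.055     ]
(array([ 0.47046573, -0.28158093,  0.04324796]), [0.0014686888603289133, 0.002060078995855171, 0.0008713717800904964])
tool y yaw -0.033495091576873165
```

```bash
python3 drive.py '[[[0.0015, 0.0045, 0.05, 0.038], [0.0015, 0.0045, 0.1, 0.038], [0.0015, 0.0045, 0.13, 0.038], [0.0015, 0.0045, 0.147, 0.038], [0.0015, 0.0045, 0.147, 0.038], [0.0015, 0.0045, 0.147, 0.038]]]' 0.05 && python3 drive.py '[[[0, 0, 0, 0], [0, 0, 0, 0], [0, 0, 0, 0], [0, 0, 0, 0], [0, 0, 0, 0]]]' 0.0 25
```

```text
time: 3.88
eef_pos: [0.472, -0.2827, 0.0652]
orientation: [0.721, 0.693, 0.0, 0.002]
contact_force: [0.7, -0.3, -0.1]
width: 0.0501
grasp_force: 0.0
time: 4.5
eef_pos: [0.4713, -0.2827, 0.0646]
orientation: [0.721, 0.693, 0.0, 0.001]
contact_force: [-0.6, 0.1, 6.7]
width: 0.0162
grasp_force: 24.5
```

```bash
python3 drive.py '[[[0, 0, -0.01, 0], [0, 0, -0.05, 0], [0, 0, -0.11, 0], [0, 0, -0.14, 0], [0.05, -0.001, -0.14, 0], [0.11, -0.0022, -0.14, 0], [0.17, -0.0034, -0.14, 0], [0.23, -0.0045, -0.14, 0], [0.274, -0.0055, -0.14, 0], [0.274, -0.0055, -0.14, 0]]]' && python3 drive.py '[[[0, 0, 0.06, 0], [0, 0, 0.12, 0], [0, 0, 0.15, 0], [0, 0, 0.16, 0], [0, 0, 0.162, 0], [0, 0, 0.162, 0]]]'
python3 - <<'E'
from cell import arm, eyes, job
import cv2,pickle
f=eyes.grab_frame("scene");f2=eyes.grab_frame("top");import numpy as np
a=cv2.resize(f["frame"][170:290,250:450],None,fx=2.5,fy=2.5);b=cv2.resize(f2["frame"][170:290,270:470],None,fx=2.5,fy=2.5)
cv2.imwrite("pics/c0.png",np.vstack([a,b])[:,:,::-1])
E
```

```text
time: 5.75
eef_pos: [0.4756, -0.0055, 0.2036]
orientation: [0.72, 0.694, 0.0, -0.0]
contact_force: [0.3, -0.3, -0.8]
width: 0.0163
grasp_force: 24.5
time: 6.5
eef_pos: [0.4776, -0.0085, 0.0428]
orientation: [0.721, 0.693, 0.001, 0.001]
contact_force: [0.9, 0.3, -0.1]
width: 0.0162
grasp_force: 24.5
```

View pics/c0.png

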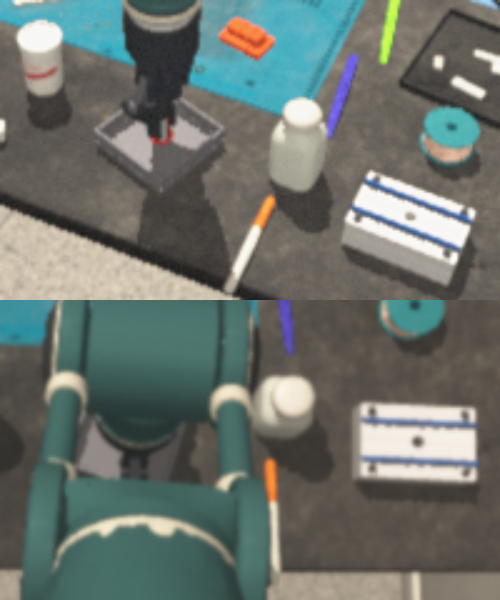

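The cap is between the jaws inside the tray, and the bore is now open, at about (410,217) in the upper crop. I'll release the cap, rise, and image the bore mouth on the way back only if needed.

```bash
python3 drive.py '[[[0, 0, 0, 0], [0, 0, 0, 0], [0, 0, 0, 0], [0, 0, -0.02, 0], [0, 0, -0.08, 0], [0, 0, -0.14, 0], [0, 0, -0.2, 0], [-0.03, 0, -0.21, 0], [-0.03, 0, -0.21, 0], [-0.03, 0, -0.21, 0]]]' 0.06
python3 - <<'E'
from cell import arm, eyes, job
from h import *
import pickle
s=arm.read_state();f=eyes.grab_frame("wrist");T=cam(f,s);cv2.imwrite("pics/t0.png",f["frame"][:,:,::-1])
print(s["eef_pos"]);c,st=blob(f["frame"],(0,150,80),(8,255,255),(200,60,440,300));print(c,st,atz(f,T,c,.02))
E
```

```text
time: 7.85
eef_pos: [0.4741, -0.0377, 0.2502]
orientation: [0.721, 0.693, -0.0, -0.001]
contact_force: [-0.7, -1.0, -0.5]
width: 0.0601
grasp_force: 0.0
[ 0.47405522 -0.03768347  0.25021594]
[320.58072289 144.88915663] [310 134  23  23 415] [ 0.47876277 -0.00527679  0.02      ]
```

View pics/t0.png

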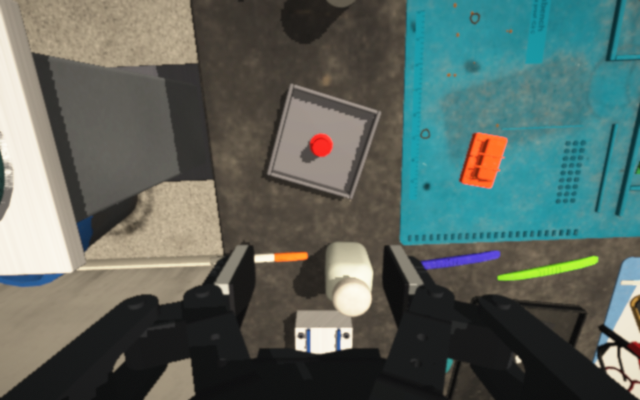

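The cap stands upright in the tray, at (320,145), and has been let go. Next I'll measure the bare bore at two wrist yaws, so any hand-eye bias shows.

```bash
cat > bore.py <<'E'
from cell import arm, eyes, job
from h import *
import sys,pickle
s=arm.read_state();f=eyes.grab_frame("wrist");T=cam(f,s);pickle.dump((s,f),open(sys.argv[1],"wb"))
g=cv2.cvtColor(f["frame"],cv2.COLOR_RGB2GRAY)
o=np.array([.471,-.281,.036]);q=np.linalg.inv(T)@np.r_[o,1];u,v=f["cx"]+f["fx"]*q[0]/q[2],f["cy"]+f["fy"]*q[1]/q[2]
x,y=int(u)-18,int(v)-18;w=g[y:y+36,x:x+36]
m=(w<110).astype(np.uint8);n,l,st,c=cv2.connectedComponentsWithStats(m)
for i in range(1,n):
    if st[i,4]>40:
        b=st[i,:4];p=c[i]+[x,y];print("blob",p,st[i],atz(f,T,p,.036))
print(s["eef_pos"],"pred",u,v);cv2.imwrite(sys.argv[1]+".png",cv2.resize(f["frame"][y-60:y+96,x-60:x+96,::-1],None,fx=3,fy=3))
E
python3 drive.py '[[[-0.06, 0.0015, 0, 0], [-0.12, 0.003, 0, 0], [-0.18, 0.0045, 0, 0], [-0.243, 0.006, 0, 0], [-0.243, 0.006, 0.04, 0], [-0.243, 0.006, 0.04, 0], [-0.243, 0.006, 0.04, 0]]]' && python3 bore.py b1 && python3 drive.py '[[[0, 0, 0, -0.18], [0, 0, 0, -0.36], [0, 0, 0, -0.54], [0, 0, 0, -0.72], [0, 0, 0, -0.9], [0, 0, 0, -1.08], [0, 0, 0, -1.26], [0, 0, 0, -1.44], [0, 0, 0, -1.5], [0, 0, 0, -1.5], [0, 0, 0, -1.5]]]' && python3 bore.py b2; mv b1.png b2.png pics/; python3 -c "
import cv2,numpy as np;cv2.imwrite('pics/bb.png',cv2.resize(np.hstack([cv2.imread('pics/b1.png'),cv2.imread('pics/b2.png')]),(800,400)))"
```

```text
time: 8.78
eef_pos: [0.4711, -0.28, 0.2109]
orientation: [0.721, 0.693, -0.0, -0.001]
contact_force: [-0.2, 0.5, 0.6]
width: 0.06
grasp_force: 0.0
blob [318.59183673 185.04081633] [16 14  8  8 49] [ 0.47248941 -0.27942376  0.036     ]
[ 0.47106975 -0.28004799  0.21094227] pred 317.09219417519483 186.71211572491748
time: 10.2
eef_pos: [0.4717, -0.2808, 0.2123]
orientation: [0.055, 0.998, -0.0, 0.001]
contact_force: [0.2, -0.8, 0.4]
width: 0.0601
grasp_force: 0.0
blob [317.88372093 181.65116279] [15 15  9  6 43] [ 0.47068421 -0.28037855  0.036     ]
[ 0.47168566 -0.28081812  0.21232881] pred 317.2722187826681 182.04331275914916
```

View pics/bb.png

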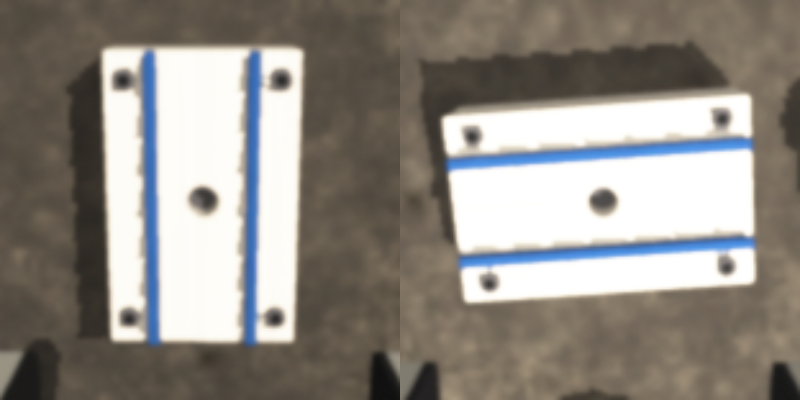

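```bash
python3 drive.py '[[[0.0038, 0.063, 0, 0.16], [0.0075, 0.126, 0, 0.32], [0.0113, 0.189, 0, 0.48], [0.015, 0.252, 0, 0.64], [0.0188, 0.315, 0, 0.8], [0.0225, 0.378, 0, 0.94], [0.0263, 0.441, 0, 0.94], [0.03, 0.504, 0, 0.94], [0.0338, 0.5664, 0, 0.94], [0.0338, 0.5664, 0, 0.94], [0.0338, 0.5664, 0, 0.94]]]' 0.06
cat > gm.py <<'E'
from cell import arm, eyes, job
from h import *
s=arm.read_state();f=eyes.grab_frame("wrist");T=cam(f,s)
q=np.linalg.inv(T)@np.r_[.5004,.2858,.012,1];u,v=f["cx"]+f["fx"]*q[0]/q[2],f["cy"]+f["fy"]*q[1]/q[2]
x0,y0=int(u)-26,int(v)-62;im=np.ascontiguousarray(f["frame"][y0:y0+124,x0:x0+52]);h=cv2.cvtColor(im,cv2.COLOR_RGB2HSV)
m=cv2.inRange(h,(0,0,150),(180,70,255));n,l,st,c=cv2.connectedComponentsWithStats(m)
big=np.isin(l,[i for i in range(1,n) if st[i,4]>200]);P=np.argwhere(big)[:,::-1]+[x0,y0]
W=np.array([atz(f,T,p,.012)[:2] for p in P]);print("rect",cv2.minAreaRect((W*1000).astype(np.float32)))
c,stt=blob(f["frame"],(18,150,100),(35,255,255),(x0,y0,x0+52,y0+124));print(c,stt,"head@.077",atz(f,T,c,.077))
print(s["eef_pos"],"yaw",np.degrees(np.arctan2(*R.from_quat(s["orientation"]).as_matrix()[[1,0],1])))
cv2.imwrite("pics/g1.png",cv2.resize(f["frame"][y0-40:y0+164,x0-80:x0+132,::-1],None,fx=2.5,fy=2.5))
E
python3 gm.py
```

```text
time: 11.62
eef_pos: [0.4999, 0.2862, 0.2111]
orientation: [0.501, 0.866, -0.0, 0.0]
contact_force: [-1.0, -0.6, 0.5]
width: 0.06
grasp_force: 0.0
rect ((498.864990234375, 287.232666015625), (27.525367736816406, 95.90640258789062), 30.491880416870117)
[316.68348624 195.46559633] [304 186  26  21 436] head@.077 [0.49987993 0.28646783 0.077     ]
[0.49987876 0.28619216 0.21113965] yaw 29.90421408880199
```

```bash
python3 drive.py '[[[-0.0006, 0.0002, 0.05, 0], [-0.0006, 0.0002, 0.1, 0], [-0.0006, 0.0002, 0.14, 0], [-0.0006, 0.0002, 0.165, 0], [-0.0006, 0.0002, 0.177, 0], [-0.0006, 0.0002, 0.177, 0], [-0.0006, 0.0002, 0.177, 0]]]' 0.06 && python3 drive.py '[[[0, 0, 0, 0], [0, 0, 0, 0], [0, 0, 0, 0], [0, 0, 0, 0], [0, 0, 0, 0], [0, 0, 0, 0]]]' 0.0 50
```

```text
time: 12.55
eef_pos: [0.5018, 0.2852, 0.0358]
orientation: [0.502, 0.865, 0.001, 0.001]
contact_force: [0.5, 0.5, -0.2]
width: 0.0603
grasp_force: 0.0
time: 13.3
eef_pos: [0.5008, 0.2853, 0.0353]
orientation: [0.501, 0.865, 0.0, 0.0]
contact_force: [-2.0, -1.2, 5.6]
width: 0.0234
grasp_force: 51.2
```

```bash
python3 drive.py '[[[0, 0, -0.01, 0], [0, 0, -0.04, 0], [0, 0, -0.08, 0], [0, 0, -0.12, 0], [0, 0, -0.15, 0], [0, 0, -0.16, 0], [0, 0, -0.16, 0]]]' && python3 drive.py '[[[-0.04, -0.026, 0, 0.05], [-0.087, -0.056, 0, 0.1], [-0.134, -0.086, 0, 0.15], [-0.18, -0.116, 0, 0.2], [-0.226, -0.146, 0, 0.26], [-0.272, -0.176, 0, 0.32], [-0.318, -0.206, 0, 0.38], [-0.364, -0.236, 0, 0.44], [-0.41, -0.266, 0, 0.5], [-0.45, -0.292, 0, 0.56], [-0.4764, -0.3077, 0, 0.56], [-0.4764, -0.3077, 0, 0.56]]]' && python3 drive.py '[[[0, 0, 0.03, 0], [0, 0, 0.06, 0], [0, 0, 0.08, 0], [0, 0, 0.08, 0], [0, 0, 0.08, 0]]]'
python3 - <<'E'
from cell import arm, eyes, job
from h import *
s=arm.read_state();f=eyes.grab_frame("wrist");S=eyes.grab_frame("scene")
a=cv2.resize(S["frame"][180:300,340:480],None,fx=3.4,fy=3.4)
cv2.imwrite("pics/h0.png",np.hstack([f["frame"][0:400,150:490],cv2.resize(a,(460,400))])[:,:,::-1])
print(s["eef_pos"],"yaw",np.degrees(np.arctan2(*R.from_quat(s["orientation"]).as_matrix()[[1,0],1])),R.from_quat(s["orientation"]).as_matrix()[:,2])
E
```

```text
time: 14.18
eef_pos: [0.5004, 0.2851, 0.1941]
orientation: [0.501, 0.865, 0.0, 0.0]
contact_force: [0.1, -0.2, -5.2]
width: 0.0233
grasp_force: 50.1
time: 15.68
eef_pos: [0.4688, -0.2827, 0.1917]
orientation: [0.722, 0.692, -0.001, -0.002]
contact_force: [0.2, -0.3, -4.6]
width: 0.0235
grasp_force: 50.3
time: 16.3
eef_pos: [0.4703, -0.2807, 0.1142]
orientation: [0.721, 0.693, -0.0, -0.0]
contact_force: [0.9, 0.5, -4.1]
width: 0.0233
grasp_force: 50.2
[ 0.47034652 -0.28065277  0.11423983] yaw -2.2577312784550894 [-3.69898032e-04  3.66209060e-04 -9.99999865e-01]
```

View pics/h0.png

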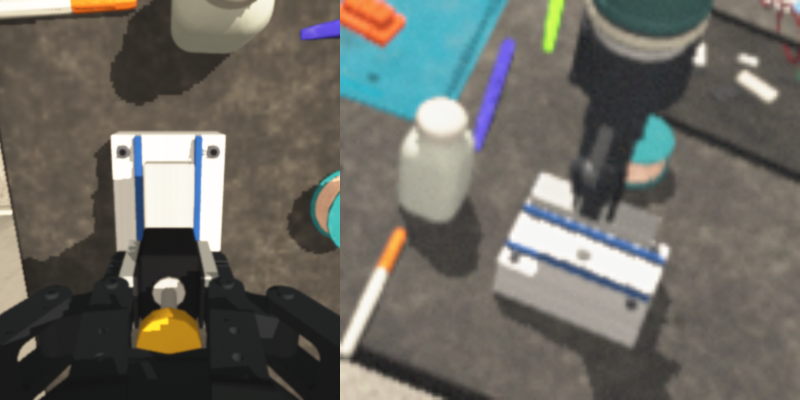

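The gauge is held straight, and in the wrist view its bridge end (u 146–194, v 163) sits centred between the rails. I'll lower it to just above the face and re-read the pose.

```bash
python3 drive.py '[[[0.0003, 0.0012, 0.012, 0], [0.0003, 0.0012, 0.024, 0], [0.0003, 0.0012, 0.03, 0], [0.0003, 0.0012, 0.034, 0], [0.0003, 0.0012, 0.034, 0], [0.0003, 0.0012, 0.034, 0], [0.0003, 0.0012, 0.034, 0]]]'
python3 - <<'E'
from cell import arm, eyes, job
from h import *
s=arm.read_state();f=eyes.grab_frame("wrist");print(s["eef_pos"],f["cx"],f["cy"])
W=R.from_quat(s["orientation"]).as_matrix();d=W.T@(np.array([.4715,-.2804,0])-s["eef_pos"]);print("to bore, tool:",d[:2])
g=cv2.cvtColor(f["frame"],cv2.COLOR_RGB2GRAY)
print(g[120:180,320].tolist());print(g[185,270:370].tolist())
E
```

```text
time: 17.27
eef_pos: [0.4718, -0.2812, 0.0807]
orientation: [0.721, 0.693, 0.0, 0.0]
contact_force: [-0.2, -0.5, -4.0]
width: 0.0235
grasp_force: 50.4
[ 0.47179704 -0.28116534  0.08072957] 318.38819087192115 200.56918473627613
to bore, tool: [ 0.00079012 -0.00038733]
[113, 114, 114, 114, 114, 115, 115, 116, 116, 117, 117, 118, 123, 150, 194, 220, 227, 230, 242, 253, 255, 255, 255, 255, 255, 255, 255, 255, 255, 255, 255, 255, 255, 255, 255, 255, 255, 255, 255, 255, 252, 231, 211, 230, 248, 252, 253, 253, 254, 254, 254, 254, 254, 254, 254, 254, 254, 254, 254, 254]
[254, 246, 224, 208, 180, 146, 134, 137, 138, 138, 139, 136, 121, 100, 122, 177, 209, 218, 221, 222, 222, 219, 212, 215, 236, 250, 254, 254, 254, 254, 254, 254, 254, 254, 254, 254, 254, 254, 254, 254, 254, 254, 254, 254, 254, 254, 254, 254, 254, 254, 254, 254, 254, 254, 254, 254, 254, 254, 254, 254, 254, 254, 254, 254, 254, 254, 254, 254, 254, 254, 254, 253, 253, 250, 224, 149, 108, 118, 134, 139, 140, 141, 142, 151, 196, 249, 255, 255, 255, 255, 255, 255, 255, 255, 255, 255, 255, 255, 255, 255]
```

Run:
```python
from cell import arm, eyes, job
from h import *
import pickle
s=arm.read_state();f=eyes.grab_frame("wrist");pickle.dump((s,f),open("p0.pkl","wb"));print(s["eef_pos"],np.round(f["T_tool_cam"],4).tolist())
cv2.imwrite("pics/p0.png",cv2.resize(f["frame"][120:220,260:380,::-1],None,fx=6,fy=6,interpolation=cv2.INTER_CUBIC))
```

```text
[ 0.47173418 -0.28112738  0.08068886] [[0.0004, -0.9617, -0.2743, 0.0704], [1.0, 0.0003, 0.0003, 0.0014], [-0.0002, -0.2743, 0.9617, -0.1239], [0.0, 0.0, 0.0, 1.0]]
```

View pics/p0.png

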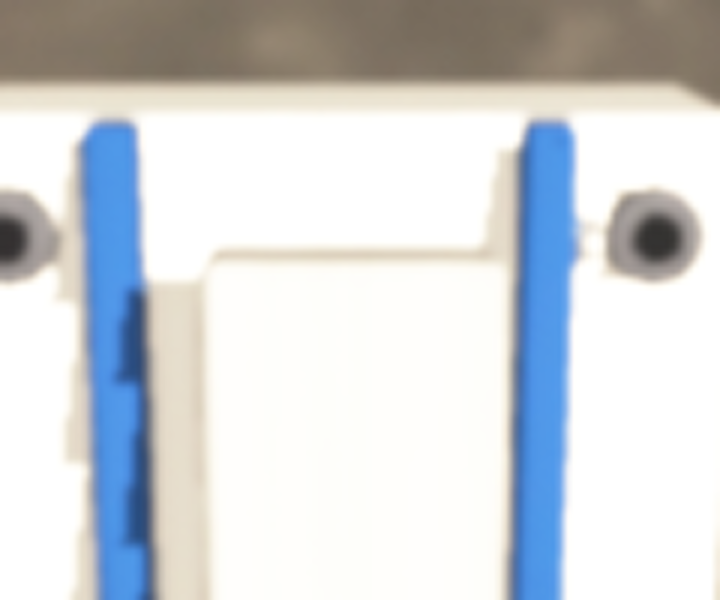

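The enlarged view shows the bridge (edges at crop u≈210 and 506, centre 358) to the right of the rail centre line (≈331) with no yaw error. That is about 2.2 mm in tool +y, so I'll shift it back and re-measure.

```bash
python3 drive.py '[[[0, -0.0021, 0, 0], [0, -0.0021, 0, 0], [0, -0.0021, 0.002, 0], [0, -0.0021, 0.002, 0], [0, -0.0021, 0.002, 0]]]'
cat > rel.py <<'E'
from cell import arm, eyes, job
from h import *
s=arm.read_state();f=eyes.grab_frame("wrist");print(s["eef_pos"])
g=cv2.cvtColor(f["frame"],cv2.COLOR_RGB2HSV)
for v in(180,190,200):
    b=cv2.inRange(g[v:v+1],(100,110,50),(125,255,255))[0];i=np.flatnonzero(b);i=i[(i>255)&(i<385)];L=i[i<318];Rr=i[i>318]
    print(v,"rails",L.min(),L.max(),Rr.min(),Rr.max(),"gap L",f["frame"][v,L.max():L.max()+22,2].tolist(),"gap R",f["frame"][v,Rr.min()-14:Rr.min()+1,2].tolist())
E
python3 rel.py
```

```text
time: 18.0
eef_pos: [0.4694, -0.2808, 0.0782]
orientation: [0.721, 0.693, -0.0, -0.0]
contact_force: [0.1, 0.8, -4.3]
width: 0.0235
grasp_force: 50.4
[ 0.46936548 -0.28082289  0.07820842]
180 rails 279 287 352 359 gap L [119, 126, 160, 189, 198, 194, 197, 226, 244, 251, 252, 252, 252, 252, 252, 251, 251, 251, 251, 251, 251, 251] gap R [251, 250, 250, 250, 250, 251, 252, 252, 239, 210, 201, 191, 167, 154, 187]
190 rails 280 287 351 358 gap L [122, 123, 151, 185, 197, 195, 198, 222, 242, 250, 252, 252, 252, 252, 252, 251, 251, 251, 251, 251, 251, 251] gap R [251, 250, 250, 250, 250, 249, 243, 225, 208, 204, 202, 199, 185, 155, 155]
200 rails 280 287 351 358 gap L [125, 119, 142, 181, 198, 197, 197, 215, 238, 249, 252, 252, 252, 252, 252, 251, 251, 251, 251, 251, 251, 251] gap R [251, 251, 250, 250, 250, 250, 253, 255, 254, 248, 225, 203, 183, 155, 168]
```

Now it's centred within about 0.4 mm. I'll lower it to contact.

```bash
python3 drive.py '[[[0, 0, 0.002, 0], [0, 0, 0.004, 0], [0, 0, 0.0055, 0], [0, 0, 0.0065, 0], [0, 0, 0.0065, 0], [0, 0, 0.0065, 0]]]'
```

```text
time: 18.8
eef_pos: [0.4694, -0.2809, 0.0718]
orientation: [0.721, 0.693, 0.0, 0.0]
contact_force: [0.1, -0.2, -4.7]
width: 0.0234
grasp_force: 50.4
```

```bash
python3 drive.py '[[[0, 0, 0.0004, 0], [0, 0, 0.0008, 0], [0, 0, 0.0008, 0]]]'; python3 drive.py '[[[0, 0, 0.0004, 0], [0, 0, 0.0008, 0], [0, 0, 0.0008, 0]]]'
```

```text
time: 19.18
eef_pos: [0.4695, -0.2809, 0.0713]
orientation: [0.721, 0.693, -0.0, 0.0]
contact_force: [-1.8, 0.5, -0.7]
width: 0.023
grasp_force: 50.7
time: 19.55
eef_pos: [0.4695, -0.2809, 0.0713]
orientation: [0.721, 0.693, -0.0, 0.0]
contact_force: [-2.8, 2.2, 5.9]
width: 0.0232
grasp_force: 51.9
```

```bash
python3 drive.py '[[[0, 0, 0, 0], [0, 0, 0, 0], [0, 0, 0, 0], [0, 0, -0.02, 0], [0, 0, -0.06, 0], [0, 0, -0.1, 0], [0, 0, -0.13, 0], [0, 0, -0.14, 0], [0, 0, -0.14, 0], [0, 0, -0.14, 0]]]' 0.05
python3 - <<'E'
from cell import arm, eyes, job
from h import *
import pickle
s=arm.read_state();f=eyes.grab_frame("wrist");T=cam(f,s);pickle.dump((s,f),open("q0.pkl","wb"));print(s["eef_pos"])
c,st=blob(f["frame"],(18,150,100),(35,255,255),(270,100,370,300));print(c,st,atz(f,T,c,.113))
S=eyes.grab_frame("scene");t=eyes.grab_frame("top")
a=cv2.resize(f["frame"][90:290,220:420],(400,400),interpolation=2)
b=cv2.resize(S["frame"][205:285,375:455],(400,400),interpolation=2)
cv2.imwrite("pics/q0.png",np.hstack([a,b])[:,:,::-1])
for n,F,bx in(("scene",S,(395,210,440,275)),("top",t,(415,200,460,245))):
    p,st=blob(F["frame"],(18,150,100),(35,255,255),bx);print(n,p,st)
E
```

```text
time: 20.8
eef_pos: [0.4684, -0.2803, 0.2083]
orientation: [0.721, 0.693, -0.0, -0.001]
contact_force: [-0.0, -0.4, -0.5]
width: 0.0499
grasp_force: 0.0
[ 0.46844992 -0.28027056  0.20825339]
[320.32986111 209.19791667] [307 197  28  26 576] [ 0.47106017 -0.27875229  0.113     ]
scene [418.55769231 236.32692308] [415 233   9   8  52]
top [446.51923077 222.09615385] [443 219   8   8  52]
```

View pics/q0.png

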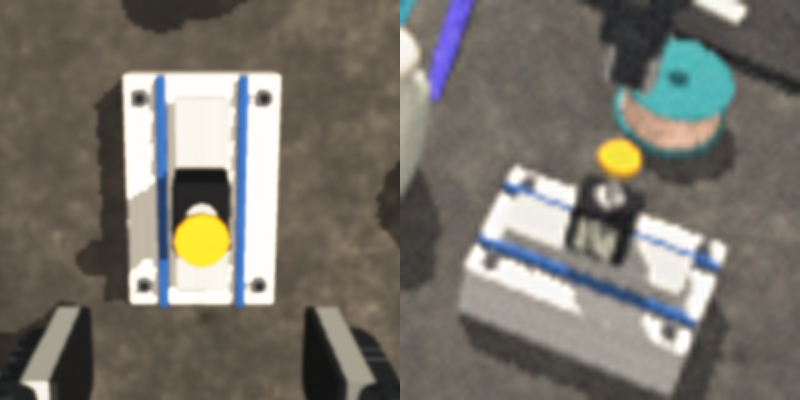

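The gauge stands upright and centred between the rails, with the yellow head at wrist pixel (320,209) and the housing above the bore. I'll close the fingers and come down over the head.

```bash
python3 drive.py '[[[0.0007, 0.002, 0, 0], [0.0007, 0.002, 0, 0], [0.0007, 0.002, 0, 0], [0.0007, 0.002, 0, 0], [0.0007, 0.002, 0.03, 0], [0.0007, 0.002, 0.055, 0], [0.0007, 0.002, 0.066, 0], [0.0007, 0.002, 0.07, 0], [0.0007, 0.002, 0.07, 0], [0.0007, 0.002, 0.07, 0]]]' 0 20 && python3 drive.py '[[[0, 0, 0.002, 0], [0, 0, 0.004, 0], [0, 0, 0.006, 0], [0, 0, 0.007, 0], [0, 0, 0.008, 0], [0, 0, 0.009, 0], [0, 0, 0.01, 0]]]'
```

```text
time: 22.2
eef_pos: [0.4721, -0.2807, 0.1413]
orientation: [0.721, 0.693, 0.0, 0.001]
contact_force: [-0.0, -0.3, -0.4]
width: 0.0003
grasp_force: 0.0
time: 23.08
eef_pos: [0.4715, -0.2803, 0.1305]
orientation: [0.721, 0.693, 0.0, 0.0]
contact_force: [-1.4, 0.2, 3.4]
width: 0.0001
grasp_force: 1.5
```

```bash
python3 drive.py '[[[0, 0, 0.001, 0], [0, 0, 0.002, 0], [0, 0, 0.003, 0], [0, 0, 0.004, 0], [0, 0, 0.005, 0], [0, 0, 0.006, 0], [0, 0, 0.007, 0], [0, 0, 0.008, 0], [0, 0, 0.008, 0]]]'; python3 drive.py '[[[0, 0, 0.0008, 0], [0, 0, 0.0016, 0], [0, 0, 0.0024, 0]]]'
```

```text
time: 24.2
eef_pos: [0.4714, -0.2802, 0.122]
orientation: [0.721, 0.693, 0.0, -0.0]
contact_force: [-0.6, 0.9, 2.5]
width: -0.0001
grasp_force: 0.9
time: 24.58
eef_pos: [0.4714, -0.2802, 0.1198]
orientation: [0.721, 0.693, -0.0, -0.0]
contact_force: [-0.8, 1.7, 3.9]
width: -0.0
grasp_force: 1.5
```

```bash
for i in 1; do :; done; python3 drive.py '[[[0, 0, 0.0007, 0], [0, 0, 0.0014, 0]]]' | grep -E 'eef|contact'; python3 drive.py '[[[0, 0, 0.0007, 0], [0, 0, 0.0014, 0]]]' | grep -E 'eef|contact'
```

```text
eef_pos: [0.4714, -0.2803, 0.1184]
contact_force: [-0.7, 1.4, 2.9]
eef_pos: [0.4714, -0.2802, 0.117]
contact_force: [-1.3, 1.5, 5.0]
```

```bash
python3 drive.py '[[[0, 0, 0.0006, 0], [0, 0, 0.0012, 0]]]' | grep -E 'eef|contact'
```

```text
eef_pos: [0.4719, -0.2804, 0.1168]
contact_force: [-2.1, 2.5, 10.0]
```

```bash
python3 drive.py '[[[0, 0, 0.0006, 0], [0, 0, 0.0012, 0]]]' | grep -E 'eef|contact'
```

```text
eef_pos: [0.4727, -0.2805, 0.1167]
contact_force: [-1.0, 3.6, 13.4]
```

The rod has bottomed, with about 13 N at the tool and no more travel. I'll hold it, then lift off.

```bash
python3 drive.py '[[[0, 0, 0, 0], [0, 0, 0, 0], [0, 0, 0, 0], [0, 0, 0, 0], [0, 0, 0, 0], [0, 0, 0, 0], [0, 0, 0, 0], [0, 0, 0, 0], [0, 0, 0, 0], [0, 0, 0, 0]]]' && python3 drive.py '[[[0, 0, -0.001, 0], [0, 0, -0.002, 0], [0, 0, -0.005, 0], [0, 0, -0.02, 0], [0, 0, -0.06, 0], [0, 0, -0.1, 0], [0, 0, -0.1, 0], [0, 0, -0.1, 0]]]'
python3 - <<'E'
from cell import arm, eyes, job
from h import *
s=arm.read_state();f=eyes.grab_frame("wrist");T=cam(f,s)
S=eyes.grab_frame("scene");t=eyes.grab_frame("top");print(s["eef_pos"])
y=((18,150,100),(35,255,255));c,_=blob(f["frame"],*y,(270,100,370,300))
a,_=blob(S["frame"],*y,(395,210,440,275))
print("head wrist",c,"scene",a,"tri",tri([ray(f,T,c),ray(S,cam(S),a)]))
for z in(.094,.098,.102):print(z,atz(f,T,c,z))
r,st=blob(t["frame"],(0,150,80),(8,255,255),(300,200,345,250));print("cap",r,st,atz(t,cam(t),r,.02))
d=cv2.absdiff(t["frame"],np.load("top.npz")["frame"]).max(2)
for n,b in dict(pot=(240,195,270,225),bottle=(368,195,400,228),spool=(420,158,450,188),orange=(318,142,348,163),marker=(374,232,386,285),case=(244,243,262,260),pump=(180,130,196,200)).items():
    print(n,(d[b[1]:b[3],b[0]:b[2]]>60).sum(),end="; ")
E
```

```text
time: 26.82
eef_pos: [0.4728, -0.2806, 0.1167]
orientation: [0.721, 0.693, 0.001, 0.001]
contact_force: [-1.2, 2.6, 13.5]
width: 0.0004
grasp_force: 6.0
time: 27.82
eef_pos: [0.4713, -0.2802, 0.2148]
orientation: [0.721, 0.693, 0.0, 0.0]
contact_force: [0.1, -0.4, 0.3]
width: 0.0
grasp_force: 0.0
[ 0.47125968 -0.28022952  0.21484861]
head wrist [316.3032491  200.90613718] scene [417.41071429 240.5       ] tri (array([ 0.47096382, -0.28015181,  0.09252074]), [0.0002465757190614998, 0.00024657571906144034])
0.094 [ 0.47108043 -0.27996665  0.094     ]
0.098 [ 0.47115096 -0.27882212  0.098     ]
0.102 [ 0.47122148 -0.27767758  0.102     ]
cap [322.23287671 223.89041096] [318 220  10   9  73] [ 0.47641811 -0.0094063   0.02      ]
pot 0; bottle 0; spool 0; orange 0; marker 0; case 0; pump 0;
```

```bash
python3 -c "
from cell import arm, eyes, job
print(job.sign_off())"
```

```text
the job is handed in; nothing more can be done
None
```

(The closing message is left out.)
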